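# Latch the cover of a shielded test box

## Task

Close up the shielded test box: lift the latch's wire bail by its round button over the nose of the keeper on the end cover, let it down behind the keeper and draw it back until it is seated under the nose; then push the lever over past centre and press it fully home on its rubber buffer with a firm push of 10 to 15 N, held for a moment. Work by feel: keep the bail's force on the keeper's nose and the push on the lever below about 15 N, and do not disturb the other things on the bench.

Things in the scene. Friction and masses are not known exactly. Their poses are not given: they have to be found in the camera images.
- test_box: Grey metal box fixed to the bench, 139 x 100 mm, its top 55 mm above the bench. Origin on the bench; x along the box towards its end cover (roughly away from the robot), y across, z up. A steel toggle latch runs along the middle (y = 0) of the top: lever pivot at (-20, 0, 71) mm. The box reaches from x = -115 to 24 mm; two connectors stand out on its +y side.
- cover (a joint): Slide of the end cover (26 x 100 x 49 mm, 2 N friction) along the box's +x, m. 0 = closed tight; it starts 0.0055 to 0.0105 out on its guide pins and meets the rubber gasket at 0.005; from there the gasket pushes back with 22 N per mm. Only the latch can pull it to 0.001.
- keeper (a point): On the steel keeper, a hook 16 mm wide (y) on top of the cover: this point is the middle of its bearing face, which looks to the box's +x, 12 mm above the cover's top. A nose juts 7 mm towards +x from the face, between 3 and 7 mm above this point. It moves with the cover; axes as the box's. The cover's outer face lies 5 mm farther in +x.
- lever (a joint): Hinge of the steel lever about the box's y, rad. About 0 = home, lying along the box's -x on the buffer; 1.57 upright; at most 2.1, leaning towards the cover. Friction holds it. It carries the bail's pin 18 mm from the pivot (in line with the handle): tilting it to the cover lets the bail out, pushing it home draws it in. Dead centre is at 0.08; home is between -0.06 and 0.03.
- lever_end (a point): Point on the outer side of the lever (the top side when home) near its free end, 65 mm from the pivot. The handle is 20 mm wide, 5 mm thick and ends 82 mm from the pivot. With the bail hooked, pushing here takes up to about 6 N. Its z axis is normal to the handle (up when home); its x axis points along the handle towards the pivot.
- bail (a joint): Hinge of the bail on the lever, rad; friction holds it where it is left. The bail rises above the box's +x direction by (joint bail - joint lever).
- bail_bar (a point): Centre of the bail's crossbar, a 5 mm round steel bar, 33 mm long along the box's y, 85 mm from the bail's pin. Seated, it lies against the keeper's bearing face under the nose: 2.5 mm in +x from point keeper, less under load. The bail has 4.4 mm wire legs at y = +-16.5 mm. Its x axis points away from the bail's pin.
- buffer_place (a point): Point on the box where the lever comes to rest: 48 mm from the pivot, at nominal height. A round rubber buffer, 13 mm in diameter, stands here on a screwed foot; its true top is up to 2.5 mm lower or 1 mm higher and is not measured: find it by feel. It gives 1 mm per 12 N.
- bail_button (a point): Centre of the bail's round black button, a disc 20 mm in diameter and 12 mm thick (its flat faces look to +-y of the box: grasp it there from above), fixed to the bail 17 mm beyond and 14 mm above the crossbar in the bail's frame.
- filter_board: Bystander: small green circuit board with two gold connectors, 40x84x11 mm; leave it alone.
- tape_roll: Bystander: roll of black tape, 57x54x19 mm; leave it alone.
- adaptor_2: Bystander: white metal adaptor, 20x49x20 mm; leave it alone.
- torque_wrench: Bystander: small wrench with an orange handle, 22x160x17 mm; leave it alone.
- usb_stick: Bystander: blue memory stick, 18x49x8 mm; leave it alone.
- small_carton: Bystander: closed cardboard carton, 90x70x36 mm; leave it alone.

How it is judged:
On the way, in this order (a step that is already met when the one before it is completed fails the run):
1. the bail's crossbar is seated behind the keeper, under its nose (x of bail_bar in the frame of keeper between -0.003 and 0.006 m and z of bail_bar in the frame of keeper between -0.01 and 0.003 m and value of joint lever above 0.35 rad), for 0.2 s.
2. the lever is pushed past centre and pressed home on its buffer with 9 N or more (value of joint lever below 0.045 rad and contact force between lever and buffer_top above 9 N), for 0.2 s.
At the end, for the whole second after the job is handed in: The crossbar is behind the keeper under its nose (within 6 mm of the bearing face), the lever is home on its buffer (below 0.045 rad), the cover is drawn in to less than 3 mm, and nothing moves (x of bail_bar in the frame of keeper between -0.003 and 0.006 m and z of bail_bar in the frame of keeper between -0.01 and 0.003 m and value of joint lever below 0.045 rad and value of joint cover below 0.003 m and not (velocity of joint lever above 0.1 rad/s)); the robot touches nothing.
It fails at once if the bail bears on the keeper's nose with more than 25 N (contact force between bail and keeper_nose above 25 N or contact force between bail and keeper_lip above 25 N).
It fails at once if the lever bears on its buffer with more than 38 N (contact force between lever and buffer_top above 38 N).
It fails at once if something else on the bench is moved by more than 30 mm (distance of any of filter_board, tape_roll, adaptor_2, torque_wrench, usb_stick, small_carton from where it was at the start of the episode above 0.03 m).
It also fails if it takes over 54 s, if anything falls off the work surface, if the arm or the gripper's body presses on something with over 40 N, if the wrist force passes 120 N, or if a joint passes its speed limit or range.

## Robot

A 7-joint arm with a two-finger parallel gripper is mounted at the origin on a cart in front of the work surface, level with it; the furniture and walls round the work are solid. World frame = base frame: x ahead of the robot, y to its left, z up, the work surface at z = 0. Lengths are in m, angles in rad, forces in N, time in s.
With the tool pointing down it reaches from about 0.4 to 0.85 m from the base axis. Payload 10.4 kg.
Tool frame: the origin (TCP) lies between the finger pads; the fingertips stand 22 mm ahead of it and the grasp point (between the pads) lies 3 mm ahead of it; z points along the fingers, y is the line along which they close (so a half turn about z gives the same grasp; the last joint's range is limited). The gripper opens to 85 mm and grips with 20 to 120 N. Pads are 22 mm wide; open, the fingers measure 114 mm over their backs; the gripper's body (76 mm by 85 mm) begins 54 mm behind the grasp point. The pads swing forward as they close: fully open they stand 13 mm farther back than shut.
Start: joints at [1.126, 0.332, -0.065, 1.46, 0.022, 1.35, -0.088], TCP at [0.256, -0.57, 0.253] pointing down, gripper open.
Joint ranges: [-2.6, 2.6], [-0.5, 2.12], [-1.47, 1.34], [0.16, 2.42], [-1.27, 4.41], [0.06, 2.06], [-2.6, 2.6]. Speed limits (rad/s): [2.22, 2.22, 2.79, 2.79, 3.14, 3.14, 3.14].

## Interface

Orientations are given as a unit quaternion [x, y, z, w].
In Python, from workcell import manip, camera, ticket, boxes_of, outline_of gives the robot as it stands.
- The arm moves only by the tool carry_out, never from a script. Its argument "deltas" is a list of rows, each a list of 5 numbers: the shift along the tool's x, y, z as a fraction of full scale, then the turn about the tool's z as a fraction of full scale, then the opening, from -1 (shut) to 1 (fully open), so that 0 is half open. In form: [[tx, ty, tz, spin, gripper], ...]. A call has 1 to 20 rows; each row is the pose to reach, as a shift and turn from the pose commanded when the call began, along the tool's axes at that moment; what a row does not reach only later rows make up. Full scale, the value 1, is 150 mm for a shift and 30 degrees for a turn. A row lasts 1/8 s, in which the tool goes at most 62.5 mm and 10.7 degrees, less where a joint would pass 70% of its speed; a pose out of reach is approached as far as the arm can. A call with a number of a shift or a turn outside -1 to 1 is refused whole. A call with a gripper value outside its range is refused whole. The fingers move at their own pace and stop on an object; "force" is the grip in N (left out, the last holds). Time passes only in rows, so rows that repeat a pose let the fingers close. It gives the time, the measured TCP pose, the force, the opening and the grip force at its end, in the units of the state.
- manip.get_obs(): the state, without advancing time (a new reading comes with each control period).
- camera(name): name is "side" or "top" or "wrist"; returns a dict with "img" (400x640x3 uint8, red, green, blue), "depth" (400x640 float32, m along the optical axis (not along the pixel's ray), 0 where there is no reading), "vertical_fov" (degrees; the focal length in pixels is half the picture's height over the tangent of half this angle, whatever the lens; pixels are square), "cx", "cy" (the principal point, pixels), "R" (3x3) and "t" (3): a world point X has camera coordinates R X + t. Camera axes: x right, y down, z forward; pixel columns grow to the right and rows downward; lengths in m; the calibration is good to about 2 mm. A picture is of the moment at which its call begins.
- ticket.hand_in(): hands the job in; it is judged then, once.
Trained networks look in a picture, given as the dict that the camera call returned (one of the last four; its "shot" number tells which), for a name from the list of things; names that differ only in an ending like _2 or _b are one class to them, and where a whole thing is asked for, a point or a joint stands for the part that bears it (a point fixed in the world has none). Each returns a list of dicts, best first, with "conf" (0 to 1); they miss things now and then, are a little off and sometimes report something else, mostly with a low value. They report only what shows in the picture. A call takes as long as a camera call.
- boxes_of(query, picture): "position" ([x, y, z] in m, in world coordinates, good to about 4 mm: the middle of the surface that is visible of it).
- outline_of(query, picture): "region" (400x640 bool, what is visible of it).
The state is a dict: "clock": time; "joint_pos": joint angles; "joint_velocities": joint speeds; "tau": joint torques, N m; "position": TCP position; "ee_rot": TCP orientation; "ft_force": force on the tool from outside, world axes, zero at the start; "torque": the same for the moment, N m; "grip_width": opening from 0.0 (shut) to 1.0 (fully open); "grasp_force": force on a finger pad.
Only numpy, scipy, OpenCV 4.12 (cv2) and the standard library are available. Lean on these libraries where they do the work, as an engineer would, in place of code of your own. Each camera call takes 0.05 s, during which the arm holds its last target. There are 200 camera calls.

## Working session

There is one attempt and no reset: what is moved stays moved. The work goes in short steps, Python scripts to look and compute and a tool call to move; the robot and the scene stay as the last step left them, time stands still between calls to the robot, and variables do not carry over. Pictures are saved under pics/ and viewed, at most 10 in all, crops included, and the job is handed in when it is done.

Besides the shell and the picture viewer there is one more tool, called after "Request:" as name(argument=value, ...) on one line, values as JSON. carry_out: Moves the arm, as the interface text tells. Its arguments: {"type":"object","properties":{"deltas":{"type":"array","items":{"type":"array","items":{"type":"number"}}},"force":{"type":"number"}},"required":["deltas"]}

```bash
ls; mkdir -p pics; cat > h.py <<'E'
import numpy as np, cv2
from workcell import manip, camera, ticket, boxes_of, outline_of
def K(p):
    f=p["img"].shape[0]/2/np.tan(np.radians(p["vertical_fov"])/2); return f,p["cx"],p["cy"]
def world(p,u,v,d=None):
    f,cx,cy=K(p); d=p["depth"][int(v),int(u)] if d is None else d
    return p["R"].T@(np.array([(u-cx)/f*d,(v-cy)/f*d,d])-p["t"])
def cloud(p,mask):
    v,u=np.nonzero(mask&(p["depth"]>0)); d=p["depth"][v,u]; f,cx,cy=K(p)
    return (np.c_[(u-cx)/f*d,(v-cy)/f*d,d]-p["t"])@p["R"]
def pix(p,X):
    f,cx,cy=K(p); c=p["R"]@np.array(X)+p["t"]; return f*c[0]/c[2]+cx,f*c[1]/c[2]+cy
def save(p,n,crop=None):
    im=p["img"][:,:,::-1]
    if crop: 
        a,b,c,d,s=crop; im=cv2.resize(im[b:d,a:c],None,fx=s,fy=s,interpolation=cv2.INTER_CUBIC)
    cv2.imwrite("pics/"+n+".png",im)
E
python3 - <<'E'
from h import *
o=manip.get_obs(); print({k:np.round(v,3) for k,v in o.items()})
for n in("top","side"):
    p=camera(n); save(p,n+"0"); print(n,np.round(p["R"],3).tolist(),np.round(p["t"],3))
    for q in["test_box","keeper","lever_end","bail_bar","bail_button","lever","cover"]:
        print(q,[(np.round(b["position"],3).tolist(),round(b["conf"],2)) for b in boxes_of(q,p)[:2]])
E
```

```text
pics
{'clock': np.float64(0.0), 'joint_pos': array([ 1.126,  0.333, -0.065,  1.461,  0.022,  1.35 , -0.089]), 'joint_velocities': array([ 0.001, -0.001, -0.001, -0.   ,  0.   , -0.001,  0.002]), 'tau': array([-0.0000e+00, -6.2546e+01,  4.9000e-02, -3.9160e+01,  1.6000e-02,
        1.0000e-02,  0.0000e+00]), 'position': array([ 0.256, -0.57 ,  0.253]), 'ee_rot': array([ 0.978,  0.209, -0.   , -0.001]), 'ft_force': array([0.019, 0.01 , 0.922]), 'torque': array([-0.075,  0.027,  0.034]), 'grasp_force': np.float64(0.0), 'grip_width': np.float64(1.001)}
top [[-0.004, -1.0, 0.006], [-0.98, 0.003, -0.197], [0.197, -0.007, -0.98]] [0.095 0.559 1.011]
test_box [([0.518, 0.106, 0.048], 0.57), ([0.71, -0.173, 0.018], 0.36)]
keeper [([0.589, 0.096, 0.052], 0.63)]
lever_end [([0.554, 0.096, 0.135], 0.62)]
bail_bar [([0.583, 0.091, 0.133], 0.65), ([0.589, 0.1, 0.054], 0.35)]
bail_button [([0.514, 0.1, 0.056], 0.71), ([0.583, 0.094, 0.137], 0.7)]
lever []
cover [([0.587, 0.09, 0.057], 0.63)]
side [[0.991, -0.135, -0.005], [-0.083, -0.581, -0.81], [0.106, 0.803, -0.587]] [-0.548  0.171  0.782]
test_box [([0.525, 0.079, 0.057], 0.68)]
keeper [([0.589, 0.063, 0.054], 0.71), ([0.588, 0.088, 0.142], 0.65)]
lever_end [([0.556, 0.092, 0.132], 0.59)]
bail_bar [([0.591, 0.084, 0.141], 0.57)]
bail_button [([0.588, 0.094, 0.139], 0.48)]
lever [([0.558, 0.091, 0.13], 0.75)]
cover [([0.582, 0.069, 0.053], 0.58)]
```

```bash
python3 - <<'E'
from h import *
import cv2
a=cv2.imread("pics/top0.png");b=cv2.imread("pics/side0.png")
p=camera("top");q=camera("side")
def crop(im,p,c,w,h,s):
    u,v=map(int,pix(p,c)); x=min(max(0,u-w//2),640-w);y=min(max(0,v-h//2),400-h); print(x,y); return cv2.resize(im[y:y+h,x:x+w],None,fx=s,fy=s,interpolation=cv2.INTER_CUBIC)
o=np.vstack([crop(a,p,[.53,.09,.08],266,100,3),crop(b,q,[.54,.09,.09],266,100,3)])
cv2.imwrite("pics/c1.png",o)
cv2.imwrite("pics/both.png",np.vstack([a[:, :],b])[::1][:, :][0:800:1])
E
```

```text
194 160
174 151
```

View pics/top0.png

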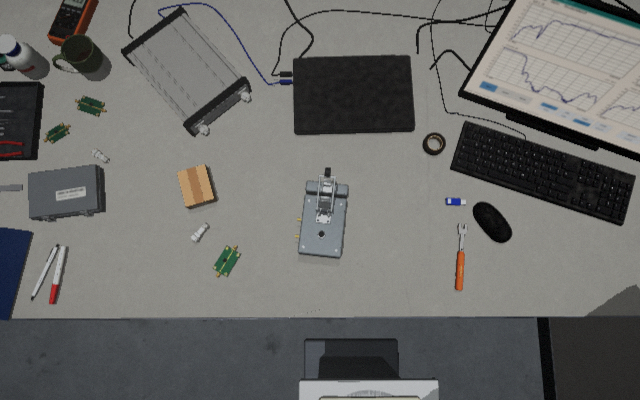

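View pics/side0.png

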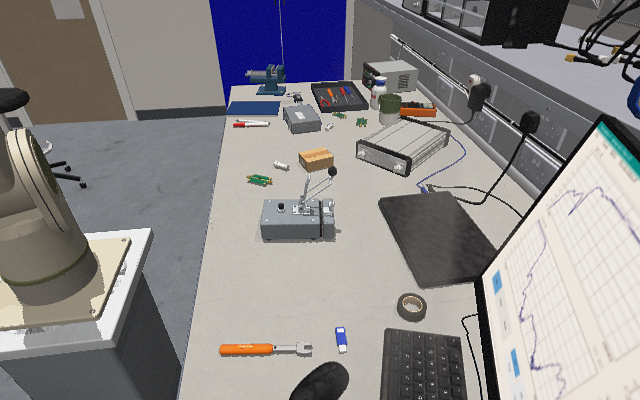

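View pics/c1.png

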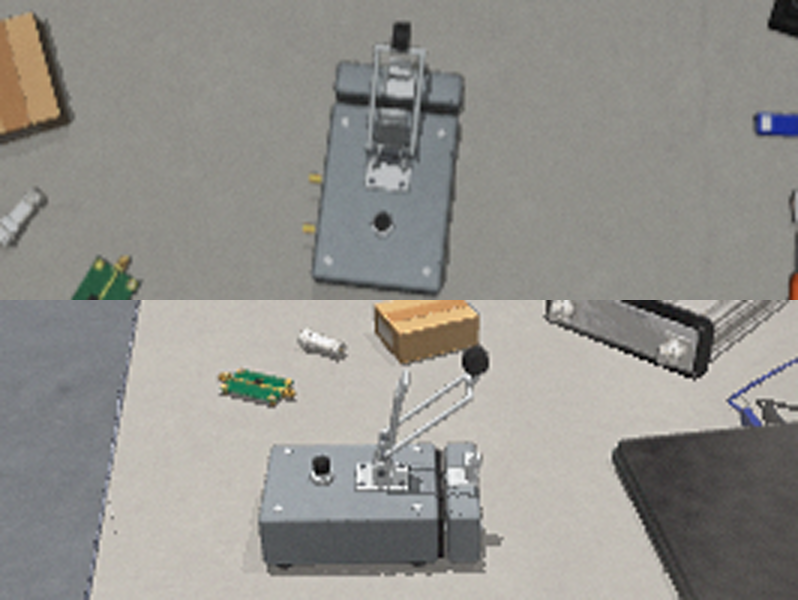

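The box sits in the middle: in the top view (323,220), with its cover and keeper at the far end near (327,188). The black button is at (327,172), held up above and beyond the cover. The lever stands near upright and the bail points up and towards the cover. The black buffer is at (321,234), and the box is turned slightly clockwise. I'll measure its pose from the depth images.

```bash
cat > box.py <<'E'
from h import *
def box(p):
    h,w=p["depth"].shape; c=cloud(p,np.ones((h,w),bool))
    s=c[(abs(c[:,0]-.52)<.13)&(abs(c[:,1]-.09)<.1)&(c[:,2]>.02)]
    t=s[(s[:,2]>.045)&(s[:,2]<.062)]
    (cx,cy),(a,b),ang=cv2.minAreaRect((t[:,:2]*1000).astype(np.float32))
    print("rect",cx,cy,a,b,ang,"ztop",np.median(t[:,2]),len(t))
    return s
if __name__=="__main__":
  for n in("top","side"):
    p=camera(n); s=box(p)
    for q in("bail_button","keeper","lever","bail_bar","buffer_place","test_box","cover"):
        for r in outline_of(q,p)[:2]:
            c=cloud(p,r["region"]); 
            if len(c): print(n,q,round(r["conf"],2),len(c),np.round(np.median(c,0),4),np.round(c.min(0),3),np.round(c.max(0),3))
E
python3 box.py
```

```text
rect 518.3856811523438 101.4350357055664 100.06143951416016 173.05862426757812 83.24048614501953 ztop 0.056033809117537546 2715
top bail_button 0.66 73 [0.5945 0.0905 0.1689] [0.575 0.076 0.   ] [0.636 0.108 0.179]
top keeper 0.65 499 [0.5879 0.0942 0.0564] [ 0.562  0.044 -0.   ] [0.621 0.141 0.137]
top lever 0.82 334 [0.5432 0.0969 0.1309] [ 0.524  0.075 -0.001] [0.637 0.117 0.179]
top lever 0.35 466 [0.4215 0.3312 0.0091] [ 0.389  0.302 -0.002] [0.458 0.361 0.016]
top bail_bar 0.67 171 [0.5898 0.0885 0.1407] [0.533 0.075 0.001] [0.636 0.117 0.179]
top bail_bar 0.53 159 [0.4921 0.397  0.0169] [ 0.468  0.378 -0.003] [0.517 0.416 0.025]
top buffer_place 0.9 3321 [0.5186 0.1012 0.0564] [ 0.428  0.042 -0.004] [0.638 0.165 0.179]
top test_box 0.65 3342 [0.5174 0.1012 0.0564] [ 0.428  0.044 -0.005] [0.636 0.163 0.179]
top cover 0.59 515 [0.5881 0.0896 0.0563] [ 0.562  0.042 -0.002] [0.623 0.142 0.135]
rect 515.8272705078125 101.55097961425781 102.16349029541016 171.9989471435547 82.93431854248047 ztop 0.05628621564526094 1844
side bail_button 0.54 102 [0.5945 0.0893 0.1617] [0.584 0.076 0.   ] [0.629 0.339 0.176]
side keeper 0.82 469 [0.5853 0.0682 0.0551] [ 0.57   0.043 -0.   ] [0.616 0.175 0.077]
side lever 0.66 250 [0.5554 0.0917 0.1405] [ 0.521  0.076 -0.001] [0.646 0.39  0.176]
side lever 0.6 174 [0.4177 0.3313 0.0093] [ 0.384  0.303 -0.002] [0.45  0.372 0.014]
side bail_bar 0.78 179 [0.5965 0.0915 0.1452] [ 0.575  0.075 -0.001] [0.66  0.39  0.176]
side buffer_place 0.61 3041 [0.5187 0.0764 0.0557] [ 0.421  0.043 -0.001] [0.629 0.338 0.176]
side buffer_place 0.46 442 [0.5851 0.0637 0.0554] [0.57  0.043 0.001] [0.605 0.14  0.077]
side test_box 0.92 3228 [0.5215 0.0783 0.0556] [ 0.421  0.043 -0.001] [0.646 0.339 0.176]
side cover 0.9 439 [0.5856 0.0644 0.0555] [0.57  0.043 0.   ] [0.616 0.175 0.077]
side cover 0.68 185 [0.4206 0.3313 0.0093] [ 0.384  0.303 -0.002] [0.453 0.372 0.014]
```

Request:
carry_out(deltas=[[0, 0, -0.3, 0.3, 1], [0, 0, -0.5, 0.6, 1], [0, -0.3, -0.5, 1, 1], [0, -0.7, -0.5, 1, 1], [0, -1, -0.5, 1, 1], [0.3, -1, -0.5, 1, 1], [0.3, -1, -0.5, 1, 1]])

```text
clock: 2.58
position: [0.2382, -0.4131, 0.3288]
ee_rot: [0.999, -0.048, 0.001, 0.0]
ft_force: [-0.9, -0.8, 0.2]
grip_width: 1.003
grasp_force: 0.0
```

Request:
carry_out(deltas=[[0.4, -0.3, 0, 0.046, 1], [0.8, -0.6, 0, 0.046, 1], [0.8, -0.95, 0, 0.046, 1]])

```text
clock: 2.95
position: [0.3682, -0.2919, 0.3278]
ee_rot: [0.998, -0.063, -0.0, -0.0]
ft_force: [0.9, 0.2, 0.3]
grip_width: 1.001
grasp_force: 0.0
```

Request:
carry_out(deltas=[[0.2, -0.4, 0, 0, 1], [0.3, -0.8, 0, 0, 1], [0.3, -1, 0, 0, 1]])

```text
clock: 3.32
position: [0.431, -0.1466, 0.3284]
ee_rot: [0.998, -0.061, 0.0, -0.0]
ft_force: [-0.2, -0.0, 0.0]
grip_width: 1.001
grasp_force: 0.0
```

Request:
carry_out(deltas=[[0.1, -0.4, 0, 0, 1], [0.2, -0.8, 0, 0, 1], [0.2, -1, 0, 0, 1], [0.2, -1, 0, 0, 1]])

```text
clock: 3.82
position: [0.4787, -0.0023, 0.3284]
ee_rot: [0.998, -0.061, 0.0, -0.0]
ft_force: [-0.5, -1.0, 0.0]
grip_width: 1.0
grasp_force: 0.0
```

Request:
carry_out(deltas=[[0, -0.4, 0, 0, 1], [0, -0.62, 0, 0, 1], [0, -0.62, 0, 0, 1], [0, -0.62, 0, 0, 1]])

```text
clock: 4.32
position: [0.4904, 0.0858, 0.3281]
ee_rot: [0.998, -0.064, -0.0, 0.0]
ft_force: [0.1, -0.2, -0.4]
grip_width: 0.997
grasp_force: 0.0
```

```bash
python3 - <<'E'
from box import *
p=camera("wrist"); save(p,"w1"); s=box(p); np.save("s.npy",s)
print(p["R"].round(3).tolist(),p["t"].round(3), manip.get_obs()["position"])
yaw=-.121; u=np.array([np.cos(yaw),np.sin(yaw)]); n=np.array([-u[1],u[0]]); O=np.array([.5455,.098])
d=s[:,:2]-O; L=np.c_[d@u,d@n,s[:,2]]*1000
np.save("L.npy",L)
for q in("bail_button","keeper","lever","bail_bar","buffer_place","test_box","cover"):
    for r in outline_of(q,p)[:1]:
        c=cloud(p,r["region"]); d=c[:,:2]-O; l=np.c_[d@u,d@n,c[:,2]]*1000
        if len(c): print(q,round(r["conf"],2),len(c),np.median(l,0).round(1),np.percentile(l,5,0).round(1),np.percentile(l,95,0).round(1))
E
```

```text
rect 515.0755004882812 102.48146057128906 99.95584106445312 171.98019409179688 83.38648223876953 ztop 0.05483130477754579 10058
[[-0.127, -0.992, 0.001], [-0.949, 0.122, 0.289], [-0.287, 0.035, -0.957]] [0.146 0.395 0.588] [0.4903995  0.08568578 0.32814346]
bail_button 0.81 983 [ 43.5   0.6 142.8] [ -3.6 -16.6 100.1] [ 57.1  18.6 173.6]
keeper 0.72 1749 [41.1 -0.2 55. ] [ 29.9 -43.6  50.9] [52.9 46.1 60. ]
lever 0.82 1556 [ 19.3   0.2 140.5] [-19.2 -16.4  89.9] [ 56.5  18.4 173.2]
bail_bar 0.58 1133 [ 43.4   0.7 142.2] [ -7.2 -16.6  96.2] [ 57.9  18.9 173.5]
buffer_place 0.9 12252 [-18.3  -0.1  55. ] [-104.9  -43.9   50.4] [ 49.1  45.6 144.7]
test_box 0.92 12170 [-18.2   0.1  55. ] [-104.6  -43.6   51. ] [ 49.   45.5 144.7]
cover 0.87 1784 [41.1 -1.6 54.9] [ 29.9 -44.6  50.5] [53.3 45.9 59.7]
```

View pics/w1.png

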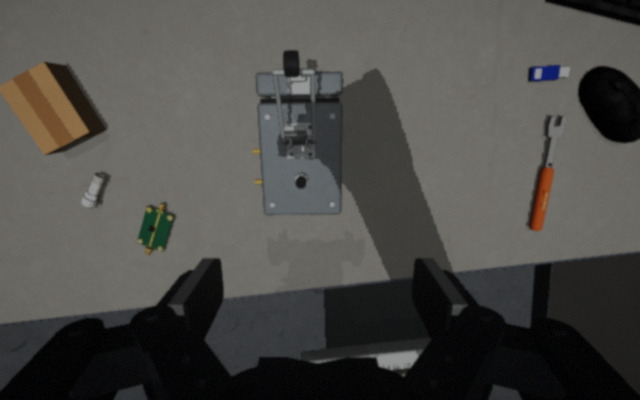

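The wrist view shows the button at (291,62), in front of the crossbar at (294,72). The keeper is at (300,87) and the buffer at (300,181).

```bash
python3 - <<'E'
from h import *
L=np.load("L.npy")
T=L[(L[:,2]>50)&(L[:,2]<58)]
# edges: via box-top band
m=T[abs(T[:,1])<35]
print("x ends",np.percentile(m[:,0],[0.3,1,99,99.7]))
b=T[(T[:,0]>-100)&(T[:,0]<15)]; print("y ends",np.percentile(b[:,1],[.3,1,99,99.7]))
side=m[abs(m[:,1])>20]; h,e=np.histogram(side[:,0],np.arange(18,56,1)); print(dict(zip(e.astype(int),h)))
# y edges as function of x
for x0 in(-100,-60,-20,10,42):
    k=T[abs(T[:,0]-x0)<8]; print(x0,np.percentile(k[:,1],[.5,99.5]).round(1))
B=L[(L[:,2]>140)]; print("high",len(B))
for z0 in range(60,182,6):
    k=L[(L[:,2]>z0)&(L[:,2]<=z0+6)]
    if len(k): print(z0,len(k),"x",np.percentile(k[:,0],[5,50,95]).round(1),"y",np.percentile(k[:,1],[5,50,95]).round(1))
k=L[(abs(L[:,1])<7)&(L[:,0]>28)&(L[:,0]<62)&(L[:,2]>58)&(L[:,2]<90)]
print("keeper",len(k)); h=k[k[:,2]>68]; print(np.percentile(h,[2,50,98],axis=0).round(1))
k=L[(abs(L[:,1])<8)&(abs(L[:,0]+68)<12)&(L[:,2]>58)]; print("buffer",k.mean(0).round(1),np.percentile(k,[2,98],axis=0).round(1))
E
```

```text
x ends [-115.26198438 -113.82311861   51.91758222   54.21393092]
y ends [-49.07117686 -48.09566835  49.40425576  50.25283264]
{np.int64(18): np.int64(20), np.int64(19): np.int64(20), np.int64(20): np.int64(22), np.int64(21): np.int64(22), np.int64(22): np.int64(19), np.int64(23): np.int64(9), np.int64(24): np.int64(6), np.int64(25): np.int64(10), np.int64(26): np.int64(6), np.int64(27): np.int64(2), np.int64(28): np.int64(0), np.int64(29): np.int64(5), np.int64(30): np.int64(22), np.int64(31): np.int64(21), np.int64(32): np.int64(21), np.int64(33): np.int64(21), np.int64(34): np.int64(20), np.int64(35): np.int64(18), np.int64(36): np.int64(17), np.int64(37): np.int64(21), np.int64(38): np.int64(22), np.int64(39): np.int64(14), np.int64(40): np.int64(16), np.int64(41): np.int64(20), np.int64(42): np.int64(21), np.int64(43): np.int64(21), np.int64(44): np.int64(21), np.int64(45): np.int64(21), np.int64(46): np.int64(21), np.int64(47): np.int64(21), np.int64(48): np.int64(20), np.int64(49): np.int64(17), np.int64(50): np.int64(22), np.int64(51): np.int64(19), np.int64(52): np.int64(16),
[... 558 characters left out ...]
 68 x [1.8 5.9 9.9] y [-17.5 -13.4  19. ]
114 87 x [-11.2  13.7  18.4] y [-17.6  -6.4  19.1]
120 73 x [-11.1  20.3  23.9] y [-16.7   3.5  18.8]
126 80 x [24.1 27.7 31.8] y [-16.8  15.5  19.2]
132 107 x [-9.  35.1 39.5] y [-16.9   0.8  19.1]
138 187 x [-7.4 43.1 49.4] y [-17.   -2.5  18.7]
144 179 x [-5.2 45.5 48.8] y [-14.5  -0.4  17.7]
150 83 x [-2.2 -1.1  0.7] y [-8.5  0.4  9.4]
156 11 x [45.3 48.9 52.6] y [-4.8 -4.7 -4.7]
162 41 x [42.1 42.8 60.7] y [-4.6  0.7  6.5]
168 332 x [43.8 51.2 59. ] y [-4.5  0.9  6.5]
174 25 x [49.  51.8 54.6] y [-3.4  2.1  5.4]
keeper 140
[[44.6 -6.7 68.5]
 [47.3 -0.7 73.8]
 [57.6  6.3 75.1]]
buffer [-67.6  -0.   69. ] [[-75.2  -6.8  58.6]
 [-61.4   7.7  75.2]]
```

```bash
cat > loc.py <<'E'
from h import *
yaw=-.119; u=np.array([np.cos(yaw),np.sin(yaw)]); n=np.array([-u[1],u[0]]); O=np.array([.5455,.098])
from scipy.spatial.transform import Rotation as Ro
def now():
    o=manip.get_obs(); R=Ro.from_quat(o["ee_rot"]).as_matrix(); g=o["position"]+.003*R[:,2]
    d=g[:2]-O; f=o["ft_force"]
    return o,R,np.r_[d@u*1e3,d@n*1e3,g[2]*1e3]
def to(*T):
    "deltas for grasp point targets in box frame, mm"
    o,R,l=now(); g=o["position"]+.003*R[:,2]
    f=o["ft_force"]; print("grasp at",l.round(1),"F box",np.r_[f[:2]@u,f[:2]@n,f[2]].round(1),"spin",((np.arctan2(R[1,0],R[0,0])-yaw)/.5236).round(3),o["clock"])
    for t in T:
        w=np.r_[O+(t[0]*u+t[1]*n)/1e3,t[2]/1e3]; print(t,((w-g)@R/.15).round(3).tolist())
def bailfk(gx,gz,s=1):
    "button centre -> lever, bail angle, bar (box frame mm)"
    px,pz=-20,71; r=np.hypot(102,14); a0=np.arctan2(14,102)
    d=np.hypot(gx-px,gz-pz); b=np.arctan2(gz-pz,gx-px)
    c=np.arccos(np.clip((18**2+d*d-r*r)/(2*18*d),-1,1)); phi=b+c; pin=np.array([px+18*np.cos(phi),pz+18*np.sin(phi)])
    al=np.arctan2(gz-pin[1],gx-pin[0])-a0; return np.pi-phi,al,pin+85*np.array([np.cos(al),np.sin(al)])
def btn(th,al):
    pin=np.array([-20-18*np.cos(th),71+18*np.sin(th)]); a=al+np.arctan2(14,102); return pin+np.hypot(102,14)*np.array([np.cos(a),np.sin(a)])
E
python3 - <<'E'
from loc import *
to([54,.9,205],[54,.9,168.5])
print(bailfk(51.5,164.5))
b0=btn(1.8,np.arctan2(143.8-88.5,48.6+15.9)); print(b0)
for al in np.radians([40.6,30,20,10,0,-8,-11,-14.7,-16]):
    b=btn(1.8,al); f=bailfk(*b); print(np.degrees(al).round(1),b.round(1),"bar",f[2].round(1))
for th in(1.8,1.6,1.4,1.2,1.1,1.0):
    pin=np.array([-20-18*np.cos(th),71+18*np.sin(th)]); al=np.arcsin((66.5-pin[1])/85); b=btn(th,al); print(th,b.round(1),bailfk(*b)[2].round(1))
E
```

```text
grasp at [-53.7 -17.1 325.3] F box [-0.4  0.1  0.2] spin -0.014 4.725
[54, 0.9, 205] [0.717, -0.126, 0.802]
[54, 0.9, 168.5] [0.717, -0.126, 1.046]
(np.float64(1.658489984318948), np.float64(0.6877796325009876), array([ 47.2523475 , 142.89080177]))
[ 52.41289984 165.548293  ]
40.6 [ 52.4 165.5] bar [ 48.6 143.8]
30.0 [ 65.4 151.7] bar [ 57.7 131. ]
20.0 [ 75.2 136.6] bar [ 64.  117.6]
10.0 [ 82.1 120. ] bar [ 67.8 103.3]
0.0 [ 86.1 102.5] bar [69.1 88.5]
-8.0 [87.  88.2] bar [68.3 76.7]
-11.0 [86.9 82.8] bar [67.5 72.3]
-14.7 [86.3 76.2] bar [66.3 67. ]
-16.0 [86.  73.9] bar [65.8 65.1]
1.8 [86.2 75.6] [66.2 66.5]
1.6 [82.6 75.5] [62.5 66.5]
1.4 [79.1 75.6] [59.  66.5]
1.2 [75.7 75.8] [55.8 66.5]
1.1 [74.2 76. ] [54.3 66.5]
1.0 [72.7 76.2] [53.  66.5]
```

Request:
carry_out(deltas=[[0.3, -0.126, 0.2, -0.014, -0.05], [0.6, -0.126, 0.4, -0.014, -0.05], [0.717, -0.126, 0.7, -0.014, -0.05], [0.717, -0.126, 0.8, -0.014, -0.05], [0.717, -0.126, 0.8, -0.014, -0.05], [0.717, -0.126, 0.8, -0.014, -0.05]])

```text
clock: 5.48
position: [0.5994, 0.0935, 0.2106]
ee_rot: [0.998, -0.059, 0.001, -0.0]
ft_force: [0.4, 0.1, 0.7]
grip_width: 0.473
grasp_force: 0.0
```

```bash
python3 - <<'E'
from loc import *
to([54,.9,168.5])
p=camera("wrist"); h=p["depth"].shape
c=cloud(p,np.ones(h,bool)); d=c[:,:2]-O; L=np.c_[d@u*1e3,d@n*1e3,c[:,2]*1e3]
save(p,"w2",(120,0,520,300,2)); 
k=L[(L[:,2]>150)&(L[:,2]<185)&(L[:,0]>25)&(L[:,0]<75)&(abs(L[:,1])<12)]
print(len(k),np.percentile(k,[2,10,50,90,98],axis=0).round(1)); print(manip.get_obs()["grip_width"])
E
```

```text
grasp at [ 54.1   1.9 207.6] F box [0.4 0.2 0.7] spin 0.002 5.475
[54, 0.9, 168.5] [-0.001, 0.007, 0.261]
776 [[ 44.6  -4.3 160.7]
 [ 47.3  -3.2 165.7]
 [ 56.    1.1 171.8]
 [ 61.1   6.  173.6]
 [ 61.6   7.  174.2]]
0.4769670942399401
```

View pics/w2.png

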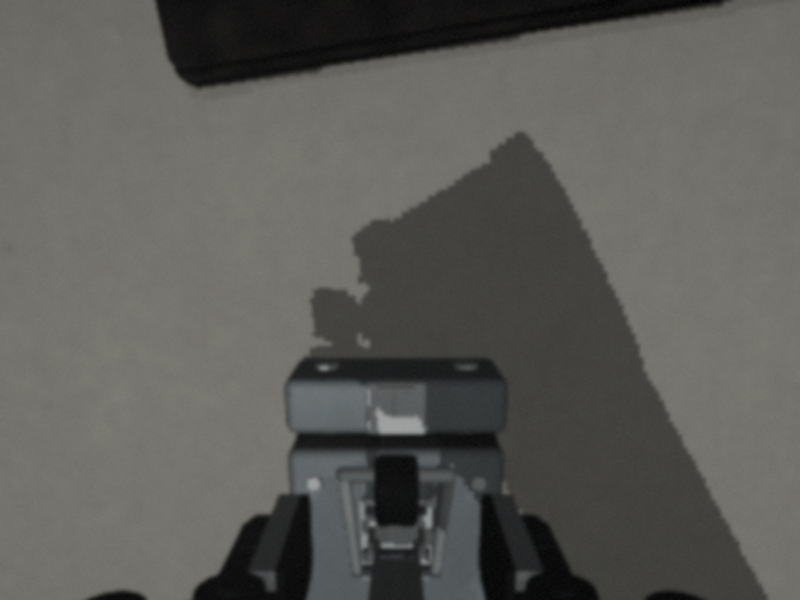

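The button at (396,490) is centred between the pads, whose inner faces are at about 300 and 492. I'll go down and grip lightly.

Request:
carry_out(deltas=[[0, 0.002, 0.15, 0, -0.05], [0, 0.002, 0.26, 0, -0.05], [0, 0.002, 0.26, 0, -0.05], [0, 0.002, 0.26, 0, -1], [0, 0.002, 0.26, 0, -1], [0, 0.002, 0.26, 0, -1], [0, 0.002, 0.26, 0, -1], [0, 0.002, 0.26, 0, -1]], force=25)

```text
clock: 6.52
position: [0.5999, 0.093, 0.17]
ee_rot: [0.998, -0.059, 0.001, -0.0]
ft_force: [3.8, 0.4, 4.6]
grip_width: 0.133
grasp_force: 29.7
```

```bash
python3 - <<'E'
from loc import *
P=[btn(1.85,np.radians(a))+[1.5,4] for a in(38,34,30,26,22,18,14,10,6,2,0)]
to(*[[round(x,1),1.2,round(z,1)] for x,z in P])
o=manip.get_obs();print(o["grip_width"],o["grasp_force"])
E
```

```text
grasp at [ 54.6   1.5 167. ] F box [3.7 0.8 4.6] spin 0.001 6.525
[np.float64(58.2), 1.2, np.float64(166.1)] [0.024, 0.002, 0.006]
[np.float64(63.2), 1.2, np.float64(160.9)] [0.057, 0.002, 0.041]
[np.float64(67.8), 1.2, np.float64(155.4)] [0.088, 0.002, 0.078]
[np.float64(72.0), 1.2, np.float64(149.6)] [0.116, 0.002, 0.116]
[np.float64(75.8), 1.2, np.float64(143.5)] [0.141, 0.002, 0.157]
[np.float64(79.1), 1.2, np.float64(137.1)] [0.163, 0.002, 0.2]
[np.float64(82.0), 1.2, np.float64(130.6)] [0.182, 0.002, 0.243]
[np.float64(84.5), 1.2, np.float64(123.8)] [0.199, 0.002, 0.288]
[np.float64(86.4), 1.2, np.float64(116.9)] [0.212, 0.002, 0.334]
[np.float64(87.9), 1.2, np.float64(109.9)] [0.222, 0.002, 0.381]
[np.float64(88.5), 1.2, np.float64(106.3)] [0.226, 0.002, 0.405]
0.1334785716331085 29.6893510222435
```

Request:
carry_out(deltas=[[0.024, 0, 0.006, 0, -1], [0.057, 0, 0.041, 0, -1], [0.088, 0, 0.078, 0, -1], [0.116, 0, 0.116, 0, -1], [0.141, 0, 0.157, 0, -1], [0.163, 0, 0.2, 0, -1], [0.182, 0, 0.243, 0, -1], [0.199, 0, 0.288, 0, -1], [0.212, 0, 0.334, 0, -1], [0.222, 0, 0.381, 0, -1], [0.226, 0, 0.405, 0, -1], [0.226, 0, 0.405, 0, -1]])

```text
clock: 8.02
position: [0.6329, 0.0888, 0.108]
ee_rot: [0.998, -0.059, -0.0, -0.0]
ft_force: [2.7, 4.3, 1.6]
grip_width: 0.134
grasp_force: 31.1
```

```bash
python3 - <<'E'
from loc import *
to([88.5,1.2,106.3])
o=manip.get_obs();print(o["grip_width"],o["grasp_force"],o["torque"])
p=camera("side"); u0,v0=map(int,pix(p,[.58,.09,.08])); save(p,"s2",(u0-70,v0-60,u0+70,v0+45,5))
E
```

```text
grasp at [ 87.9   1.2 105. ] F box [2.1 4.6 1.6] spin 0.001 8.025
[88.5, 1.2, 106.3] [0.004, 0.0, -0.009]
0.1338763206914774 31.09908789396286 [ 0.83377801 -0.50069325 -0.08063713]
```

View pics/s2.png

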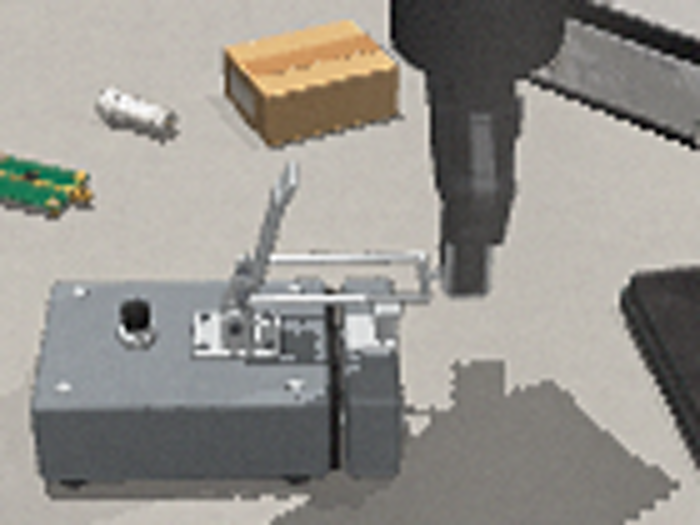

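The bail is horizontal, and the crossbar at (430,275) is beyond the keeper at (385,325). The lever leans slightly towards the cover. I'll lower the bar behind the keeper.

```bash
cat >> loc.py <<'E'
OFF=np.array([2.2,2.2])
def seat(th,zb):
    pin=np.array([-20-18*np.cos(th),71+18*np.sin(th)]); return btn(th,np.arcsin((zb-pin[1])/85))+OFF
def state():
    o,R,l=now(); t,a,b=bailfk(l[0]-OFF[0],l[2]-OFF[1]); print("lever",t.round(3),"bail",np.degrees(a).round(1),"bar",b.round(1))
E
python3 - <<'E'
from loc import *
state()
to(*[[*(seat(1.85,z)).round(1)[:1],1.5,seat(1.85,z).round(1)[1]] for z in(84,80,76,72,68,64,63)])
E
```

```text
lever 1.777 bail 0.1 bar [68.7 88.8]
grasp at [ 87.9   1.2 105. ] F box [3.4 4.  0.9] spin 0.001 8.075
[np.float64(89.7), 1.5, np.float64(99.3)] [0.012, -0.002, 0.038]
[np.float64(90.0), 1.5, np.float64(94.5)] [0.014, -0.002, 0.07]
[np.float64(90.1), 1.5, np.float64(89.6)] [0.015, -0.002, 0.103]
[np.float64(90.0), 1.5, np.float64(84.7)] [0.014, -0.002, 0.136]
[np.float64(89.6), 1.5, np.float64(79.7)] [0.012, -0.002, 0.169]
[np.float64(88.9), 1.5, np.float64(74.8)] [0.007, -0.002, 0.202]
[np.float64(88.7), 1.5, np.float64(73.5)] [0.006, -0.002, 0.21]
```

Request:
carry_out(deltas=[[0.012, -0.003, 0.03, 0, -1], [0.014, -0.003, 0.062, 0, -1], [0.015, -0.003, 0.095, 0, -1], [0.014, -0.003, 0.128, 0, -1], [0.012, -0.003, 0.16, 0, -1], [0.008, -0.003, 0.192, 0, -1], [0.007, -0.003, 0.2, 0, -1], [0.007, -0.003, 0.2, 0, -1]])

```text
clock: 9.07
position: [0.6341, 0.0889, 0.0785]
ee_rot: [0.998, -0.059, 0.0, 0.0]
ft_force: [4.0, 1.6, 1.7]
grip_width: 0.135
grasp_force: 31.6
```

```bash
python3 - <<'E'
from loc import *
state()
to(*[[*(seat(t,63.5)).round(1)[:1],1.5,seat(t,63.5).round(1)[1]] for t in(1.7,1.6,1.5,1.4,1.3,1.2,1.1,1.0)])
E
```

```text
lever 1.851 bail -16.2 bar [66.6 64.6]
grasp at [89.   1.5 75.5] F box [3.8 2.1 1.7] spin 0.001 9.075
[np.float64(86.1), 1.5, np.float64(74.0)] [-0.02, -0.0, 0.01]
[np.float64(84.2), 1.5, np.float64(74.0)] [-0.032, -0.0, 0.01]
[np.float64(82.4), 1.5, np.float64(74.0)] [-0.044, -0.0, 0.01]
[np.float64(80.7), 1.5, np.float64(74.0)] [-0.056, -0.0, 0.01]
[np.float64(79.0), 1.5, np.float64(74.1)] [-0.067, -0.0, 0.01]
[np.float64(77.4), 1.5, np.float64(74.3)] [-0.078, -0.0, 0.008]
[np.float64(75.9), 1.5, np.float64(74.4)] [-0.088, -0.0, 0.008]
[np.float64(74.5), 1.5, np.float64(74.7)] [-0.097, -0.0, 0.006]
```

Request:
carry_out(deltas=[[-0.015, 0, 0.01, 0, -1], [-0.03, 0, 0.01, 0, -1], [-0.045, 0, 0.01, 0, -1], [-0.055, 0, 0.01, 0, -1], [-0.062, 0, 0.01, 0, -1], [-0.062, 0, 0.01, 0, -1]])

```text
clock: 9.82
position: [0.6251, 0.09, 0.0774]
ee_rot: [0.998, -0.059, 0.0, 0.0]
ft_force: [5.5, 2.4, 1.8]
grip_width: 0.132
grasp_force: 31.7
```

```bash
python3 - <<'E'
from loc import *
state()
to(*[[*(seat(t,64)).round(1)[:1],1.5,seat(t,64).round(1)[1]] for t in(1.2,1.1,1.0,.9)])
E
```

```text
lever 1.353 bail -17.0 bar [57.4 63.8]
grasp at [80.   1.5 74.4] F box [5.1 3.1 1.8] spin 0.001 9.825
[np.float64(77.5), 1.5, np.float64(74.9)] [-0.016, 0.0, -0.003]
[np.float64(76.0), 1.5, np.float64(75.1)] [-0.026, 0.0, -0.005]
[np.float64(74.6), 1.5, np.float64(75.3)] [-0.036, 0.0, -0.006]
[np.float64(73.3), 1.5, np.float64(75.5)] [-0.044, 0.0, -0.007]
```

Request:
carry_out(deltas=[[-0.008, 0, -0.001, 0, -1], [-0.016, 0, -0.003, 0, -1], [-0.02, 0, -0.004, 0, -1], [-0.02, 0, -0.004, 0, -1]])

```text
clock: 10.32
position: [0.622, 0.0904, 0.0776]
ee_rot: [0.998, -0.059, 0.0, 0.0]
ft_force: [4.6, 2.7, -1.1]
grip_width: 0.132
grasp_force: 31.4
```

Request:
carry_out(deltas=[[-0.005, 0, -0.001, 0, -1], [-0.01, 0, -0.002, 0, -1], [-0.01, 0, -0.002, 0, -1]])

```text
clock: 10.7
position: [0.621, 0.0904, 0.078]
ee_rot: [0.998, -0.059, 0.001, -0.0]
ft_force: [6.2, 2.7, -2.2]
grip_width: 0.136
grasp_force: 31.1
```

```bash
python3 - <<'E'
from loc import *
state();to([74,1.5,75])
p=camera("side"); u0,v0=map(int,pix(p,[.58,.09,.08])); save(p,"s3",(u0-50,v0-35,u0+50,v0+40,7))
E
```

```text
lever 1.094 bail -15.8 bar [53.5 63.9]
grasp at [75.9  1.5 75. ] F box [ 5.9  3.5 -2.2] spin 0.0 10.7
[74, 1.5, 75] [-0.013, -0.0, -0.0]
```

View pics/s3.png

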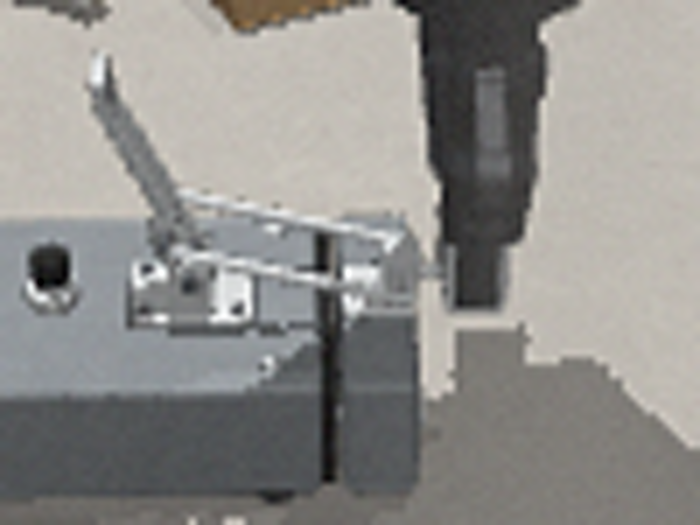

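The bail straddles the keeper, with its crossbar at (410,270) below and behind the nose. The lever has moved back past upright. I'll draw it a bit further until it bears on the keeper.

Request:
carry_out(deltas=[[-0.005, 0, -0.002, 0, -1], [-0.01, 0, -0.003, 0, -1], [-0.01, 0, -0.003, 0, -1], [-0.01, 0, -0.003, 0, -1]])

```text
clock: 11.25
position: [0.6197, 0.0905, 0.0784]
ee_rot: [0.998, -0.059, 0.001, -0.0]
ft_force: [8.2, 1.7, -2.9]
grip_width: 0.133
grasp_force: 31.0
```

Request:
carry_out(deltas=[[-0.005, 0, -0.002, 0, -1], [-0.01, 0, -0.003, 0, -1], [-0.01, 0, -0.003, 0, -1], [-0.01, 0, -0.003, 0, -1]])

```text
clock: 11.75
position: [0.6187, 0.0906, 0.079]
ee_rot: [0.998, -0.059, 0.002, -0.0]
ft_force: [10.6, 2.9, -3.5]
grip_width: 0.13
grasp_force: 30.9
```

```bash
python3 - <<'E'
from loc import *
state();to([74,1.5,75])
E
```

```text
lever 0.916 bail -14.2 bar [51.4 64.4]
grasp at [73.6  1.4 76. ] F box [10.2  4.2 -3.5] spin -0.0 11.75
[74, 1.5, 75] [0.003, -0.001, 0.007]
```

The reaction has risen to about 10 N, so the bar bears on the keeper. I'll release and lift off.

Request:
carry_out(deltas=[[0, 0, 0, 0, -0.2], [0, 0, 0, 0, -0.2], [0, 0, 0, 0, -0.2], [0, 0, -0.2, 0, -0.2], [0, 0, -0.5, 0, -0.2], [0, 0, -0.8, 0, -0.2], [0, 0, -0.8, 0, -0.2]])

```text
clock: 12.62
position: [0.6187, 0.0916, 0.2027]
ee_rot: [0.998, -0.059, 0.003, -0.0]
ft_force: [-0.1, 0.6, -1.3]
grip_width: 0.396
grasp_force: 0.0
```

```bash
python3 - <<'E'
from loc import *
to([-45,.8,190])
p=camera("side"); u0,v0=map(int,pix(p,[.55,.09,.08])); 
c=cloud(p,np.ones(p["depth"].shape,bool)); d=c[:,:2]-O; L=np.c_[d@u*1e3,d@n*1e3,c[:,2]*1e3]
q=camera("wrist"); c=cloud(q,np.ones(q["depth"].shape,bool)); d=c[:,:2]-O; M=np.c_[d@u*1e3,d@n*1e3,c[:,2]*1e3]
for nm,A in(("side",L),("wrist",M)):
    for z0 in range(60,160,8):
        k=A[(A[:,2]>z0)&(A[:,2]<=z0+8)&(abs(A[:,1])<25)&(A[:,0]>-110)&(A[:,0]<90)]
        if len(k): print(nm,z0,len(k),"x",np.percentile(k[:,0],[5,50,95]).round(1))
    k=A[(abs(A[:,1])<7)&(A[:,0]>60)&(A[:,0]<95)&(A[:,2]>60)]; print(nm,"button",len(k),len(k) and np.percentile(k,[5,50,95],axis=0).round(1))
    k=A[(abs(A[:,1])<45)&(abs(A[:,1])>22)&(A[:,0]>20)&(A[:,0]<65)&(A[:,2]>50)&(A[:,2]<58)]; h,e=np.histogram(k[:,0],np.arange(20,62,1)); print(h.tolist())
a=p["img"][:,:,::-1][v0-45:v0+40,u0-60:u0+65]; b=q["img"][:,:,::-1]
a=cv2.resize(a,(588,400),interpolation=cv2.INTER_CUBIC); cv2.imwrite("pics/s4.png",a); cv2.imwrite("pics/w4.png",b)
E
```

```text
grasp at [ 73.5   2.3 199.7] F box [-0.2  0.6 -1.3] spin 0.001 12.625
[-45, 0.8, 190] [-0.79, 0.01, 0.06]
side 60 102 x [-73.1 -22.9  56. ]
side 68 144 x [-70.5  34.5  72.1]
side 76 105 x [-27.4   8.2  76.3]
side 84 73 x [-33.7 -22.   74.7]
side 92 16 x [-35.7 -31.  -28.8]
side 100 18 x [-37.5 -34.4 -31.3]
side 108 19 x [-44.1 -40.  -37.6]
side 116 17 x [-48.9 -46.2 -42.4]
side 124 23 x [-54.8 -50.7 -48.2]
side 132 14 x [-59.  -55.  -53.1]
side 140 18 x [-61.4 -58.9 -56.6]
side button 70 [[ 62.7  -5.6  68.8]
 [ 71.2  -3.   81.2]
 [ 78.4   4.2 344.4]]
[4, 5, 3, 2, 6, 5, 7, 3, 8, 1, 4, 6, 2, 8, 0, 7, 3, 3, 6, 0, 10, 0, 7, 3, 0, 6, 0, 6, 2, 3, 3, 1, 4, 1, 0, 0, 0, 0, 0, 0, 0]
wrist 60 211 x [-14.9  51.2  54.4]
wrist 68 1017 x [-21.3  35.1  54.7]
wrist 76 801 x [-22.8   4.5  78.9]
wrist 84 508 x [-32.3 -27.9  73. ]
wrist 92 235 x [-32.9 -30.4 -28.5]
wrist 100 310 x [-38.2 -35.6 -32.7]
wrist 108 341 x [-43.7 -41.  -38. ]
wrist 116 36 x [-44.7 -43.7 -42.5]
wrist button 2686 [[ 70.3  -6.2  82.2]
 [ 82.4   0.  258.4]
 [ 83.4   6.3 264. ]]
[23, 43, 31, 17, 32, 19, 17, 2, 8, 43, 47, 52, 53, 46, 57, 59, 49, 58, 51, 56, 54, 63, 42, 66, 61, 49, 57, 57, 58, 61, 61, 72, 99, 47, 1, 0, 0, 0, 0, 0, 0]
```

View pics/s4.png

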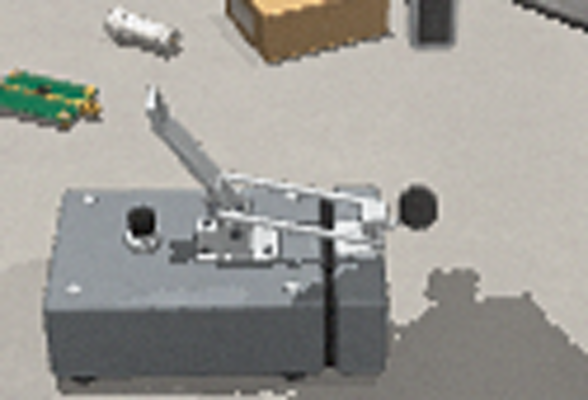

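The bail lies hooked. The bar is behind the keeper at (375,215), the button at (417,207) is free, and the lever stands at about 1.05 rad. Next I'll bring the closed fingertips over the lever's outer side.

Request:
carry_out(deltas=[[-0.35, 0.01, 0, 0, -1], [-0.66, 0.01, 0, 0, -1], [-0.66, 0.01, 0.1, 0, -1], [-0.66, 0.01, 0.25, 0, -1], [-0.66, 0.01, 0.34, 0, -1], [-0.66, 0.01, 0.34, 0, -1], [-0.66, 0.01, 0.34, 0, -1]])

```text
clock: 13.6
position: [0.5192, 0.1014, 0.1481]
ee_rot: [0.998, -0.059, 0.0, -0.0]
ft_force: [-0.4, -0.2, -0.5]
grip_width: 0.003
grasp_force: 0.0
```

```bash
cat >> loc.py <<'E'
def lev(th,r=65,off=2.5,hw=11,tip=19):
    "grasp point for fingertip's -x corner on the lever's outer face"
    c=np.array([-20-r*np.cos(th)+off*np.sin(th),71+r*np.sin(th)+off*np.cos(th)]); return [round(c[0]+hw,1),.8,round(c[1]+tip,1)]
E
python3 - <<'E'
from loc import *
to(*[lev(t) for t in(1.1,1.0,.9,.8,.7,.6,.5,.4)]); print(manip.get_obs()["grip_width"])
E
```

```text
grasp at [-26.5   0.3 145.1] F box [-0.4 -0.2 -0.5] spin 0.001 13.6
[np.float64(-36.3), 0.8, np.float64(149.1)] [-0.065, -0.004, -0.027]
[np.float64(-42.0), 0.8, np.float64(146.0)] [-0.103, -0.004, -0.006]
[np.float64(-47.4), 0.8, np.float64(142.5)] [-0.139, -0.004, 0.017]
[np.float64(-52.5), 0.8, np.float64(138.4)] [-0.173, -0.004, 0.045]
[np.float64(-57.1), 0.8, np.float64(133.8)] [-0.204, -0.004, 0.075]
[np.float64(-61.2), 0.8, np.float64(128.8)] [-0.231, -0.004, 0.109]
[np.float64(-64.8), 0.8, np.float64(123.4)] [-0.255, -0.004, 0.145]
[np.float64(-67.9), 0.8, np.float64(117.6)] [-0.276, -0.004, 0.183]
0.0033879735838361373
```

Request:
carry_out(deltas=[[-0.035, -0.004, -0.02, 0, -1], [-0.065, -0.004, -0.02, 0, -1], [-0.085, -0.004, -0.015, 0, -1], [-0.103, -0.004, -0.006, 0, -1], [-0.121, -0.004, 0.006, 0, -1], [-0.139, -0.004, 0.017, 0, -1], [-0.156, -0.004, 0.03, 0, -1], [-0.173, -0.004, 0.045, 0, -1]])

```text
clock: 14.6
position: [0.4935, 0.1049, 0.1415]
ee_rot: [0.998, -0.059, 0.001, 0.0]
ft_force: [1.2, -0.9, 8.6]
grip_width: -0.003
grasp_force: 3.3
```

```bash
python3 - <<'E'
from loc import *
to(*[lev(t) for t in(.75,.7,.65,.6,.55,.5,.45,.4)])
E
```

```text
grasp at [-52.5   0.7 138.5] F box [ 1.3 -0.8  8.6] spin 0.0 14.6
[np.float64(-54.9), 0.8, np.float64(136.1)] [-0.016, -0.001, 0.016]
[np.float64(-57.1), 0.8, np.float64(133.8)] [-0.031, -0.001, 0.031]
[np.float64(-59.2), 0.8, np.float64(131.3)] [-0.045, -0.001, 0.048]
[np.float64(-61.2), 0.8, np.float64(128.8)] [-0.058, -0.001, 0.065]
[np.float64(-63.1), 0.8, np.float64(126.1)] [-0.071, -0.001, 0.083]
[np.float64(-64.8), 0.8, np.float64(123.4)] [-0.082, -0.001, 0.101]
[np.float64(-66.4), 0.8, np.float64(120.5)] [-0.093, -0.001, 0.12]
[np.float64(-67.9), 0.8, np.float64(117.6)] [-0.103, -0.001, 0.139]
```

```bash
cat > chk.py <<'E'
from loc import *
p=camera("side"); save(p,"k%d"%(manip.get_obs()["clock"]*100))
c=cloud(p,np.ones(p["depth"].shape,bool)); d=c[:,:2]-O; L=np.c_[d@u*1e3,d@n*1e3,c[:,2]*1e3]
col=p["img"].reshape(-1,3)[(p["depth"]>0).ravel()]
k=L[(col.max(1)<60)&(abs(L[:,1])<10)&(L[:,0]>57)&(L[:,0]<95)&(L[:,2]>60)&(L[:,2]<100)]; print("button",len(k),k.mean(0).round(1) if len(k) else "")
k=L[(abs(L[:,1]+16.5)<4)&(L[:,0]>-18)&(L[:,0]<52)&(L[:,2]>60)&(L[:,2]<100)]; print("near leg x,z at:",[(x,k[abs(k[:,0]-x)<5,2].mean().round(1)) for x in(0,15,30,45) if (abs(k[:,0]-x)<5).any()])
k=L[(L[:,1]<-22)&(L[:,1]>-46)&(L[:,0]>30)&(L[:,0]<65)&(L[:,2]>51)&(L[:,2]<58)]; print("cover far edge",np.percentile(k[:,0],[97,99]).round(1))
state_=to([0,0,0])
E
python3 chk.py
```

```text
button 38 [67.5 -3.6 79.2]
near leg x,z at: [(0, np.float64(75.2)), (15, np.float64(76.0)), (30, np.float64(72.6)), (45, np.float64(69.3))]
cover far edge [52.1 52.3]
grasp at [-52.9   0.7 138.2] F box [ 1.  -0.4  6.3] spin 0.001 14.65
[0, 0, 0] [0.352, 0.005, 0.922]
```

Request:
carry_out(deltas=[[-0.016, 0, 0.016, 0, -1], [-0.031, 0, 0.031, 0, -1], [-0.045, 0, 0.048, 0, -1], [-0.058, 0, 0.065, 0, -1], [-0.058, 0, 0.065, 0, -1]])

```text
clock: 15.28
position: [0.4844, 0.106, 0.1315]
ee_rot: [0.998, -0.059, 0.0, 0.0]
ft_force: [0.1, -0.9, 6.1]
grip_width: -0.0
grasp_force: 2.7
```

```bash
python3 chk.py; python3 - <<'E'
from loc import *
to(*[lev(t) for t in(.55,.5,.45,.4,.35,.3)])
E
```

```text
button 44 [65.6 -3.2 80.7]
near leg x,z at: [(0, np.float64(75.0)), (15, np.float64(74.0)), (30, np.float64(69.7)), (45, np.float64(69.2))]
cover far edge [50.  50.3]
grasp at [-61.6   0.7 128.5] F box [-0.5 -0.9  7.1] spin 0.001 15.325
[0, 0, 0] [0.411, 0.005, 0.857]
grasp at [-61.6   0.7 128.5] F box [-0.5 -0.9  7.1] spin 0.001 15.325
[np.float64(-63.1), 0.8, np.float64(126.1)] [-0.01, -0.001, 0.016]
[np.float64(-64.8), 0.8, np.float64(123.4)] [-0.021, -0.001, 0.034]
[np.float64(-66.4), 0.8, np.float64(120.5)] [-0.032, -0.001, 0.054]
[np.float64(-67.9), 0.8, np.float64(117.6)] [-0.042, -0.001, 0.073]
[np.float64(-69.2), 0.8, np.float64(114.6)] [-0.05, -0.001, 0.093]
[np.float64(-70.4), 0.8, np.float64(111.6)] [-0.058, -0.001, 0.113]
```

The cover is being drawn in (its far edge went from 52.2 to 50.1), so the bail is holding. I'll carry on.

Request:
carry_out(deltas=[[-0.01, 0, 0.016, 0, -1], [-0.021, 0, 0.034, 0, -1], [-0.032, 0, 0.054, 0, -1], [-0.042, 0, 0.073, 0, -1], [-0.05, 0, 0.093, 0, -1], [-0.058, 0, 0.113, 0, -1], [-0.058, 0, 0.113, 0, -1]])

```text
clock: 16.2
position: [0.4752, 0.107, 0.114]
ee_rot: [0.998, -0.059, -0.001, 0.0]
ft_force: [-0.7, 0.2, 0.6]
grip_width: -0.001
grasp_force: 0.3
```

```bash
python3 chk.py; python3 - <<'E'
from loc import *
to(*[lev(t) for t in(.25,.2,.15,.12,.1,.08,.06)])
E
```

```text
button 39 [64.5 -3.5 81.9]
near leg x,z at: [(0, np.float64(73.4)), (15, np.float64(71.6)), (30, np.float64(69.5)), (45, np.float64(69.4))]
cover far edge [50.  50.2]
grasp at [-70.7   0.6 111. ] F box [-0.2  0.4  0.8] spin 0.001 16.25
[0, 0, 0] [0.472, 0.004, 0.74]
grasp at [-70.7   0.6 111. ] F box [-0.2  0.4  0.8] spin 0.001 16.25
[np.float64(-71.4), 0.8, np.float64(108.5)] [-0.004, -0.001, 0.017]
[np.float64(-72.2), 0.8, np.float64(105.4)] [-0.01, -0.001, 0.038]
[np.float64(-72.9), 0.8, np.float64(102.2)] [-0.014, -0.001, 0.059]
[np.float64(-73.2), 0.8, np.float64(100.3)] [-0.016, -0.001, 0.072]
[np.float64(-73.4), 0.8, np.float64(99.0)] [-0.018, -0.001, 0.08]
[np.float64(-73.6), 0.8, np.float64(97.7)] [-0.019, -0.001, 0.089]
[np.float64(-73.7), 0.8, np.float64(96.4)] [-0.02, -0.001, 0.098]
```

```bash
cat > lv.py <<'E'
from loc import *
for nm in("side","top"):
    p=camera(nm); c=cloud(p,np.ones(p["depth"].shape,bool)); d=c[:,:2]-O; L=np.c_[d@u*1e3,d@n*1e3,c[:,2]*1e3]
    for a,b in((-104,-96),(-96,-88),(-88,-80),(-80,-70),(-70,-60),(-60,-50),(-50,-40),(-40,-30)):
        k=L[(abs(L[:,1])<9)&(L[:,0]>a)&(L[:,0]<=b)&(L[:,2]>50)&(L[:,2]<130)]
        if len(k): print(nm,a,len(k),np.percentile(k[:,2],[5,25,50,75,95]).round(1))
E
python3 lv.py
```

```text
side -104 23 [ 55.4  56.4  57.2  99.2 101.1]
side -96 35 [ 55.5  56.7  95.9  98.6 100.5]
side -88 40 [ 55.9  56.7  94.6  96.8 118.8]
side -80 51 [ 56.2  62.   73.9  91.  105.6]
side -70 76 [ 57.4  65.3  87.   98.9 120.1]
side -60 43 [55.  56.6 85.  87.9 89.2]
side -50 45 [55.4 57.1 78.  84.8 86.4]
side -40 28 [58.6 59.8 74.9 79.  81.2]
```

Request:
carry_out(deltas=[[-0.004, 0, 0.017, 0, -1], [-0.01, 0, 0.038, 0, -1], [-0.014, 0, 0.059, 0, -1], [-0.014, 0, 0.059, 0, -1]])

```text
clock: 16.85
position: [0.4735, 0.1072, 0.1051]
ee_rot: [0.998, -0.059, -0.0, 0.0]
ft_force: [-0.8, 0.1, -0.2]
grip_width: 0.001
grasp_force: 0.0
```

```bash
python3 chk.py; python3 lv.py
```

```text
button 40 [64.3 -3.2 82.4]
near leg x,z at: [(0, np.float64(71.4)), (15, np.float64(70.6)), (30, np.float64(68.6)), (45, np.float64(67.1))]
cover far edge [50.  50.2]
grasp at [-72.4   0.5 102.3] F box [-0.6 -0.4 -0. ] spin 0.001 16.9
[0, 0, 0] [0.483, 0.004, 0.682]
side -104 29 [55.4 56.  58.6 88.5 89.4]
side -96 36 [55.5 57.  70.  86.1 88. ]
side -88 39 [ 55.8  57.   84.6  93.9 111.4]
side -80 40 [55.9 58.4 64.9 81.6 86.4]
side -70 69 [ 57.7  63.3  82.5  98.8 111. ]
side -60 45 [55.  56.5 79.5 82.1 83.6]
side -50 35 [54.9 56.7 73.7 80.6 82.1]
side -40 31 [57.9 59.3 74.2 75.8 78.2]
```

```bash
python3 - <<'E'
from h import *
p=camera("side"); q=camera("top")
def cr(p,c,w,h,s):
    a,b=map(int,pix(p,c)); return cv2.resize(p["img"][b-h:b+h,a-w:a+w,::-1],None,fx=s,fy=s,interpolation=cv2.INTER_CUBIC)
cv2.imwrite("pics/m.png",np.vstack([cr(p,[.55,.09,.07],60,32,6.6),cr(q,[.56,.09,.07],60,12,6.6)]))
E
```

```text
(no output)
```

View pics/m.png

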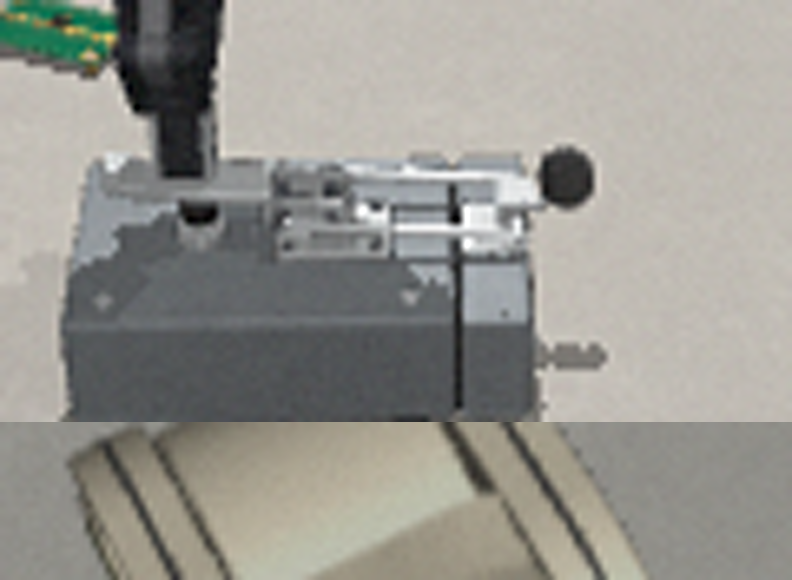

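The gap between cover and box is now a thin line at x≈458 in the crop. The crossbar is behind the keeper near (515,195), and the lever is almost down. I'll push on by feel.

Request:
carry_out(deltas=[[-0.015, 0, 0.005, 0, -1], [-0.03, 0, 0.012, 0, -1], [-0.045, 0, 0.02, 0, -1], [-0.045, 0, 0.026, 0, -1], [-0.045, 0, 0.032, 0, -1], [-0.045, 0, 0.032, 0, -1]])

```text
clock: 17.85
position: [0.467, 0.108, 0.1007]
ee_rot: [0.998, -0.059, -0.0, 0.0]
ft_force: [-1.5, -0.1, 0.8]
grip_width: -0.003
grasp_force: 0.5
```

Request:
carry_out(deltas=[[0, 0, 0.006, 0, -1], [0, 0, 0.012, 0, -1], [0, 0, 0.012, 0, -1]])

```text
clock: 18.23
position: [0.4669, 0.1081, 0.0995]
ee_rot: [0.998, -0.059, -0.0, 0.0]
ft_force: [-5.9, -1.2, 11.0]
grip_width: -0.003
grasp_force: 5.7
```

```bash
python3 chk.py; python3 lv.py
```

```text
button 41 [63.7 -3.3 83.1]
near leg x,z at: [(0, np.float64(69.6)), (15, np.float64(70.6)), (30, np.float64(68.7)), (45, np.float64(68.3))]
cover far edge [50.  50.2]
grasp at [-79.2   0.7  96.5] F box [-4.7 -1.5 11.2] spin 0.001 18.275
[0, 0, 0] [0.528, 0.005, 0.643]
side -104 31 [55.4 56.4 77.1 81.2 82.2]
side -96 41 [ 55.4  57.4  78.6  83.3 101.8]
side -88 28 [55.7 56.2 57.4 78.4 86.7]
side -80 47 [ 56.6  61.   77.3  91.7 106.5]
side -70 65 [ 58.   64.   78.2  84.1 118.1]
side -60 42 [55.  56.7 76.6 79.  80.4]
side -50 37 [55.4 56.9 74.6 79.2 80.1]
side -40 30 [58.2 69.3 74.1 76.4 78.2]
```

Request:
carry_out(deltas=[[0, 0, 0.002, 0, -1], [0, 0, 0.003, 0, -1], [0, 0, 0.003, 0, -1], [0, 0, 0.003, 0, -1]])

```text
clock: 18.88
position: [0.4669, 0.1081, 0.0993]
ee_rot: [0.998, -0.059, -0.0, 0.0]
ft_force: [-8.1, -1.2, 14.8]
grip_width: -0.003
grasp_force: 7.7
```

```bash
python3 - <<'E'
from loc import *
to([0,0,0]); o=manip.get_obs(); print(o["ft_force"],o["torque"])
E
```

```text
grasp at [-79.2   0.7  96.3] F box [-7.9 -2.1 14.8] spin 0.001 18.875
[0, 0, 0] [0.528, 0.004, 0.642]
[-8.0500365  -1.16784499 14.81571345] [-0.31794685  1.62103011 -0.00485023]
```

Request:
carry_out(deltas=[[0, 0, -0.02, 0, -1], [0, 0, -0.2, 0, -1], [-0.1, 0, -0.5, 0, -1], [-0.3, 0, -0.8, 0, -1], [-0.3, 0, -0.8, 0, -1], [-0.3, 0, -0.8, 0, -1]])

```text
clock: 19.62
position: [0.4225, 0.1129, 0.2181]
ee_rot: [0.998, -0.06, 0.0, 0.0]
ft_force: [-0.4, -0.1, 0.2]
grip_width: 0.002
grasp_force: 0.0
```

```bash
cat > wl.py <<'E'
from loc import *
p=camera("wrist"); save(p,"w5",(160,0,480,240,2.5))
c=cloud(p,np.ones(p["depth"].shape,bool)); d=c[:,:2]-O; L=np.c_[d@u*1e3,d@n*1e3,c[:,2]*1e3]
b=L[(abs(L[:,1])>25)&(abs(L[:,1])<42)&(L[:,0]>-100)&(L[:,0]<10)&(L[:,2]>48)&(L[:,2]<62)]
A=np.c_[b[:,:2],np.ones(len(b))]; w=np.linalg.lstsq(A,b[:,2],rcond=None)[0]; print("boxtop plane",w)
zc=lambda k:k[:,2]-(np.c_[k[:,:2],np.ones(len(k))]@w)+55
k=L[(abs(L[:,1])<7)&(L[:,0]>-95)&(L[:,0]<-35)&(L[:,2]>66)&(L[:,2]<100)]
z=zc(k); f=np.polyfit(k[:,0],z,1); r=z-np.polyval(f,k[:,0]); g=abs(r)<2; f=np.polyfit(k[g,0],z[g],1)
print("handle n",len(k),g.sum(),"theta",-np.arctan(f[0]),"z at pivot",np.polyval(f,-20),"z@-68",np.polyval(f,-68),np.std(z[g]-np.polyval(f,k[g,0])))
for a in range(-106,-20,8):
    j=(k[:,0]>a)&(k[:,0]<=a+8)
    if j.any(): print(a,np.median(z[j]).round(1),j.sum())
k=L[(abs(L[:,1])>22)&(abs(L[:,1])<45)&(L[:,0]>12)&(L[:,0]<65)]; z=zc(k); j=z>51; h,e=np.histogram(k[j,0],np.arange(14,60)); print(h.tolist())
k=L[(abs(L[:,1])<7)&(L[:,0]>57)&(L[:,0]<95)&(L[:,2]>60)&(L[:,2]<100)]; print("button",np.percentile(k,[5,50,95],axis=0).round(1).tolist())
to([0,0,0])
E
python3 wl.py
```

```text
boxtop plane [ 1.47597487e-03 -8.94189884e-04  5.49765555e+01]
handle n 1320 1111 theta 0.03689824615371126 z at pivot 76.7521763745595 z@-68 78.52409640783411 0.7444707564726634
-98 79.9 111
-90 78.7 170
-82 78.6 175
-74 78.6 196
-66 78.4 180
-58 78.3 198
-50 78.2 161
-42 72.8 129
[79, 86, 79, 89, 86, 67, 73, 44, 28, 30, 116, 100, 69, 0, 0, 0, 0, 0, 0, 0, 0, 0, 0, 0, 0, 0, 0, 0, 0, 0, 0, 0, 0, 0, 0, 0, 0, 0, 0, 0, 0, 0, 0, 0, 0]Traceback (most recent call last):
  File "wl.py", line 14, in <module>
    k=L[(abs(L[:,1])<7)&(L[:,0]>57)&(L[:,0]<95)&(L[:,2]>60)&(L[:,2]<100)]; print("button",np.percentile(k,[5,50,95],axis=0).round(1).tolist())
                                                                                          ~~~~~~~~~~~~~^^^^^^^^^^^^^^^^^^^^
    return _quantile_unchecked(
        a, q, axis, out, overwrite_input, method, keepdims, weights)
    return _ureduce(a,
                    func=_quantile_ureduce_func,
    ...<5 lines>...
                    overwrite_input=overwrite_input,
                    method=method)
    r = func(a, **kwargs)
    result = _quantile(arr,
                       quantiles=q,
    ...<2 lines>...
                       out=out,
                       weights=wgt)
    slices_having_nans = np.isnan(arr[-1, ...])
                                  ~~~^^^^^^^^^
IndexError: index -1 is out of bounds for axis 0 with size 0
```

The handle is level now (slope about 0.01 rad) and stayed down after I let go. One last look at the cover and bail before handing in.

```bash
python3 - <<'E'
from loc import *
p=camera("side"); a,b=map(int,pix(p,[.55,.09,.07])); save(p,"end",(a-60,b-40,a+60,b+35,6.6))
q=camera("top"); c=cloud(q,np.ones(q["depth"].shape,bool)); d=c[:,:2]-O; L=np.c_[d@u*1e3,d@n*1e3,c[:,2]*1e3]
k=L[(abs(L[:,1])<44)&(L[:,2]>48)&(L[:,2]<62)&(L[:,0]>10)&(L[:,0]<70)]; print("cover edge top",len(k),np.percentile(k[:,0],[95,98,99.5]).round(1))
E
python3 chk.py
```

```text
cover edge top 113 [51.  51.6 51.9]
button 39 [63.8 -3.3 82.7]
near leg x,z at: [(0, np.float64(69.2)), (15, np.float64(70.8)), (30, np.float64(69.8)), (45, np.float64(67.1))]
cover far edge [50.  50.2]
grasp at [-124.3    0.4  214.4] F box [ 0.   0.7 -0.1] spin 0.001 19.825
[0, 0, 0] [0.832, 0.003, 1.427]
```

View pics/end.png

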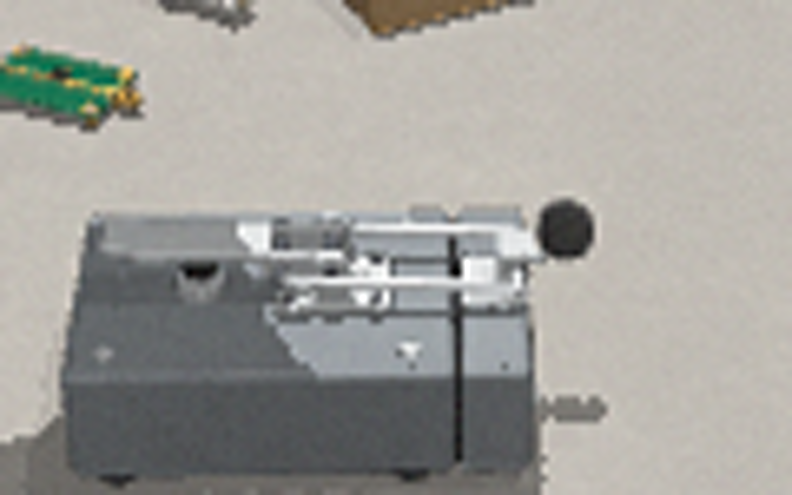

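The lever lies flat over the buffer (200,270), the bar is behind the keeper at (515,275), and the cover gap is a thin line at x≈457. I'll hand in.

```bash
python3 -c "
from workcell import ticket
print(ticket.hand_in())"
```

```text
the job is handed in; nothing more can be done
None
```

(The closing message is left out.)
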